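# Shift a gated hydraulic valve lever from parked to working

### The arm

A 6-joint arm with a two-finger parallel gripper is mounted at the origin on the work surface. World frame = base frame: x ahead of the robot, y to its left, z up, the work surface at z = 0. Lengths are in m, angles in rad, forces in N, time in s.
With the tool pointing down it reaches from about 0.4 to 0.925 m from the base axis. Payload 12.5 kg.
Tool frame: the origin (TCP) lies midway between the tips of the shut fingers; the grasp point (between the pads) lies 19 mm behind it; z points along the fingers, y is the direction in which the jaws open and shut (so a half turn about z gives the same grasp; the last joint's range is limited). The gripper opens to 95 mm and grips with 3 to 60 N. Pads are 20 mm wide; open, the fingers measure 119 mm over their backs; the gripper's body (75 mm by 180 mm) begins 59 mm behind the grasp point.
Start: joints at [1.202, 0.491, 1.559, -0, 1.092, -0.106], TCP at [0.162, 0.604, 0.215] pointing down, gripper open.
Joint ranges: [-3.1, 3.1], [-0.84, 2.19], [0.05, 2.79], [-1.13, 4.28], [0.06, 2.93], [-2.69, 2.69]. Speed limits (rad/s): [2.22, 2.22, 2.79, 3.14, 3.14, 3.14].

### API

Orientations are given as a rotation vector (axis times angle).
In Python, from rig import telemetry, optics, finish_job gives the robot as it stands.
- The arm moves only by the tool jog_arm, never from a script. Its argument "series" is a list that holds one entry, the list of rows, each a list of 7 numbers: the turn, a rotation vector about the tool's x, y, z in degrees, then the shift along the tool's x, y, z in cm, then the finger opening in cm, from 0 to 9.51. In form: [[[ax, ay, az, x, y, z, gripper], ...]]. A call has 1 to 10 rows; each row shifts and turns the commanded pose from where the row before left it, along the tool's axes as they then stand; what a row does not reach is not made up. A row lasts 1/10 s, in which the tool goes at most 50 mm and 8.59 degrees, less where a joint would pass 70% of its speed; a pose out of reach is approached as far as the arm can. A call is refused whole if a number of a shift passes 5 or a number of a turn 8.59, either way. A call with a gripper value outside its range is refused whole. The fingers move at their own pace and stop on an object; "squeeze" is the grip in N (left out, the last holds). Time passes only in rows, so rows that do not move let the fingers close. It gives the time, the measured TCP pose, the force and the opening at its end, in the units of the state.
- telemetry.sense(): the state, without advancing time (a new reading comes with each control period).
- optics.capture(name): name is "scene" or "top"; returns a dict with "img" (480x640x3 uint8, blue, green, red), "z_map" (480x640 float32, m along the optical axis (not along the pixel's ray), 0 where there is no reading), "mtx" (3x3 intrinsics, pixels), "rvec" (rotation vector, rad) and "tvec" (3), from world to camera coordinates, as OpenCV has them. Camera axes: x right, y down, z forward; pixel columns grow to the right and rows downward; lengths in m; the calibration is good to about 2 mm. A picture is of the moment at which its call begins.
- finish_job(): hands the job in, once; it reports no verdict.
The state is a dict: "clock": time; "joint_positions": joint angles; "joint_vel": joint speeds; "effort": joint torques, N m; "tcp_pos": TCP position; "eef_rot": TCP orientation; "ft_force": force on the tool from outside, world axes, zero at the start; "ft_torque": the same for the moment, N m; "gripper_width": finger opening in m.
Only numpy, scipy, OpenCV 4.12 (cv2) and the standard library are available. Lean on these libraries where they do the work, as an engineer would, in place of code of your own. Each camera call takes 0.05 s, during which the arm holds its last target.

### The job

The hydraulic valve's hand lever is parked in the left lane of its zigzag gate. Work it through the gate: across into the middle lane and fully back to that lane's near end (towards the robot), keep it there for a full second to bleed the line, then across into the right lane and fully out to that lane's far end, and let go. The divider strips were clamped by hand, so their openings must be felt for; leave the parts around the valve where they stand.

Things in the scene. Friction and masses are not known exactly. Their poses are not given: they have to be found in the camera images.
- valve: Dark steel hydraulic valve block 170 x 110 x 48 mm bolted to the bench, two upright cheeks, and a grey gate plate 130 x 100 mm on top (upper face 120 mm above the bench). Origin: centre of the underside. +x runs from the gate's near end (robot side) to its far end, +y to its left, z up. All directions below are in these axes. Only the lever rises above 132 mm.
- gate (a point): Gate centre, 124 mm above the bench (origin at x = y = 0 of the valve). The plate's window is 70 mm long (x), 54 mm wide (y). Two steel strips along x split it into three lanes 14 mm wide with centre lines at y = +20 (left), 0 (middle), -20 mm (right). The lane ends stop the rod's centre at x = +-30 mm. The walls are stiff: dragging the held knob costs a few newtons, 10 N is plainly a stop.
- left_strip (a point): Divider strip between left and middle lane: 6 mm thick, 8 mm high, lying on the plate at y = +10 mm, with one opening 16 mm wide (x) that lets the rod cross. The opening's centre is set anew each time, anywhere from 4 to 26 mm to the far side (+x) of the gate's centre. This point is NOT the opening, only the middle of that span, at the strip's mid height.
- right_strip (a point): The same strip between middle and right lane, at y = -10 mm. Its 16 mm opening is set independently, its centre anywhere from 4 to 26 mm to the near side (-x) of the gate's centre. This point is only the middle of that span, at the strip's mid height.
- middle_near_end (a point): Where the rod's centre stands, at the plate's mid height (116 mm above the bench), when the lever is fully at the near end of the middle lane. The knob is then at about x = -53, y = 0 mm.
- right_far_end (a point): Where the rod's centre stands, at the plate's mid height, when the lever is fully at the far end of the right lane. The knob is then at about x = +52, y = -33 mm.
- pivot (a point): The lever's two-way pivot, inside the block at x = y = 0, 20 mm above the bench. The lever is a straight square steel rod 10 x 10 mm; strips are 104 mm, the plate 96 mm, above the pivot, the knob's centre 175 mm from it along the rod. So the knob runs on a sphere about this point, about 1.7 times as far as the rod moves in the gate.
- knob (a point): Centre of the lever's black ball knob, 34 mm in diameter, about 183 to 195 mm above the bench, free air below. It moves in x and y as the gate allows and cannot be lifted. Pivot friction, about 1 N at the knob, keeps the lever where it is left; no spring. Starts in the left lane, the rod 14 to 30 mm to the near side of the gate's centre (knob y about +33 mm).
- carton: Bystander: closed cardboard carton 70 x 90 x 55 mm. Origin: centre of the underside.
- bush: Bystander: steel bush (short tube) 48 mm outside diameter, 45 mm high, standing upright. Origin: centre of the underside.
- tub: Bystander: clear tub with a white lid, 68 mm diameter, 60 mm high. Origin: centre of the underside.
Things that resemble listed ones, but are neither listed nor needed, are in the scene too. Of the things that look like the valve, the middle-sized one is meant.

How it is judged:
On the way, in this order (a step that is already met when the one before it is completed fails the run):
1. the lever stands in the middle lane at its near end and stays there for about a second (y of knob in the frame of valve between -0.014 and 0.014 m and x of knob in the frame of valve below -0.043 m), for 0.9 s.
2. the lever has crossed into the right lane (y of knob in the frame of valve below -0.022 m), for 0.05 s.
At the end, for the whole second after the job is handed in: The lever rests in the right lane at the far end: knob centre more than 43 mm beyond the pivot (fully home is about 52 mm) and more than 22 mm to the right of it (lane centre about 33 mm), in the valve's axes, let go (x of knob in the frame of valve above 0.043 m and y of knob in the frame of valve below -0.022 m); the robot touches nothing.
It fails at once if the carton is pushed more than 20 mm (distance of carton from where it was at the start of the episode above 0.02 m).
It fails at once if the bush is pushed more than 20 mm (distance of bush from where it was at the start of the episode above 0.02 m).
It fails at once if the tub is pushed more than 20 mm (distance of tub from where it was at the start of the episode above 0.02 m).
It also fails if it takes over 72 s, if anything falls off the work surface, if the arm or the gripper's body presses on something with over 40 N, if the wrist force passes 120 N, or if a joint passes its speed limit or range.

## Working session

There is one attempt and no reset: what is moved stays moved. The work goes in short steps, Python scripts to look and compute and a tool call to move; the robot and the scene stay as the last step left them, time stands still between calls to the robot, and variables do not carry over. Pictures are saved under pics/ and viewed, and the job is handed in when it is done.

Besides the shell and the picture viewer there is one more tool, called after ">>>" as name(argument=value, ...), one argument or row to a line, values as JSON. jog_arm: Moves the arm, as the interface text tells. Its arguments: {"type":"object","properties":{"series":{"type":"array","items":{"type":"array","items":{"type":"array","items":{"type":"number"}}}},"squeeze":{"type":"number"}},"required":["series"]}

```bash
ls; mkdir -p pics; python3 - <<'E'
from rig import telemetry, optics
import cv2,numpy as np
print(telemetry.sense())
for n in("scene","top"):
    c=optics.capture(n); cv2.imwrite(f"pics/{n}0.png",c["img"]); np.savez(f"{n}0.npz",**c)
    R=cv2.Rodrigues(c["rvec"])[0]; print(n,c["mtx"].tolist(),(-R.T@c["tvec"].reshape(3)).round(3),R[2].round(3))
E
```

```text
pics
{'clock': 0.0, 'joint_positions': array([ 1.20242731e+00,  4.91562248e-01,  1.55946909e+00,  7.52853969e-06,
        1.09170316e+00, -1.05603033e-01]), 'joint_vel': array([-1.14718069e-04, -6.25566643e-05,  1.61857382e-03, -4.67403975e-04,
       -7.25097513e-06,  6.44636996e-04]), 'effort': array([ 3.46296665e-04, -6.12640214e+01, -2.58182949e+01,  6.93105720e-02,
        4.83004865e-02, -1.08614649e-04]), 'tcp_pos': array([0.16223136, 0.6033142 , 0.21405332]), 'eef_rot': array([-4.11534796e-01, -3.11424395e+00,  1.74086293e-03]), 'ft_force': array([-0.14799847, -0.65395345, -0.00709741]), 'ft_torque': array([-0.06468966,  0.00360807, -0.00260054]), 'gripper_width': 0.0948816351944914}
scene [[560.3505606858473, 0.0, 315.50369854843314], [0.0, 560.3505606858473, 238.5686356351113], [0.0, 0.0, 1.0]] [1.308 0.097 1.109] [-0.617 -0.078 -0.783]
top [[509.14077951082004, 0.0, 322.3542616840804], [0.0, 509.14077951082004, 238.4564318222831], [0.0, 0.0, 1.0]] [ 0.399 -0.01   1.148] [ 0.166  0.019 -0.986]
```

View pics/scene0.png

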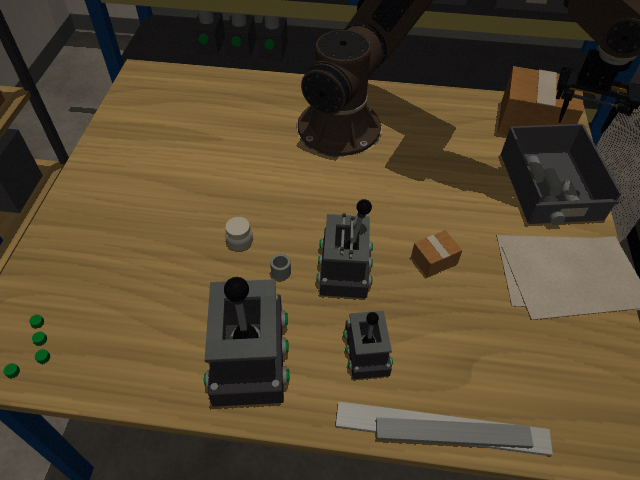

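View pics/top0.png

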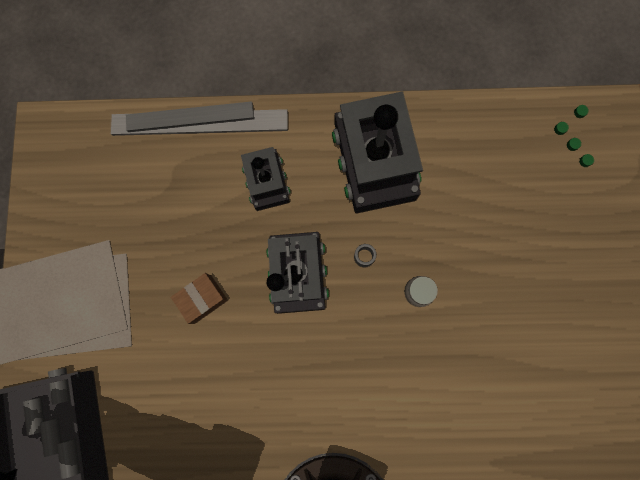

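The scene picture shows three valve-like blocks. The middle-sized one, with the strips, is at scene (345,255) and top (297,272), with its knob at scene (364,207) and top (276,282). The bush, tub and carton are nearby. I'll zoom in on the target.

```bash
python3 - <<'E'
import cv2,numpy as np
a=np.load("top0.npz")["img"][220:325,245:350]; b=np.load("scene0.npz")["img"][190:305,305:385]
f=lambda i,s:cv2.convertScaleAbs(cv2.resize(i,None,fx=s,fy=s,interpolation=cv2.INTER_CUBIC),alpha=2.0)
A=f(a,5);B=f(b,5)
cv2.imwrite("pics/topz.png",A);cv2.imwrite("pics/scenez.png",B)
E
```

```text
(no output)
```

View pics/topz.png

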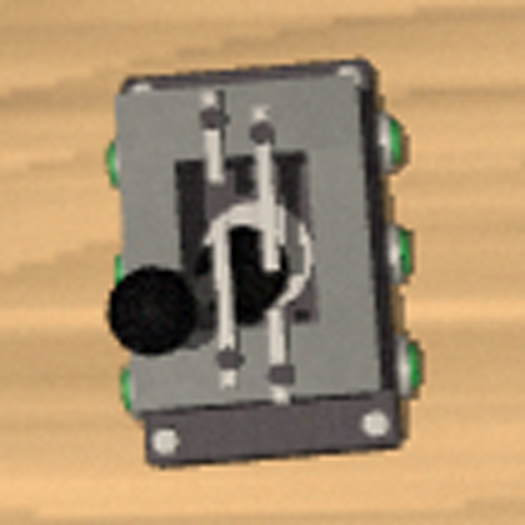

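View pics/scenez.png

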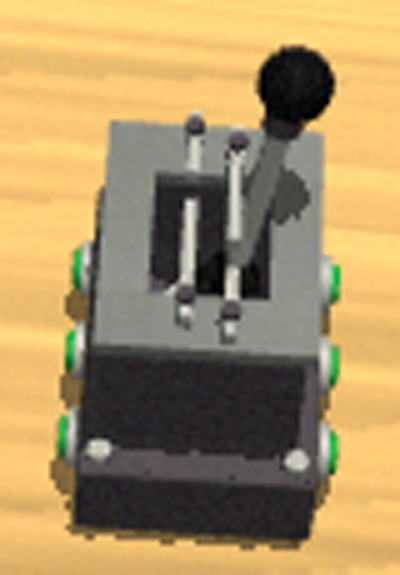

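The zoomed top view shows the plate and both strips. The left strip's opening is at zoom (219,200) and the right strip's at about (275,288). Next I'll cast these to the plate and strip heights, and find the knob.

```bash
cat > h.py <<'E'
import numpy as np,cv2
def ray(c,uv,z):
    R=cv2.Rodrigues(c["rvec"])[0]; t=c["tvec"].reshape(3); o=-R.T@t
    uv=np.atleast_2d(np.float64(uv)); p=cv2.undistortPoints(uv.reshape(-1,1,2),c["mtx"],None).reshape(-1,2)
    d=np.c_[p,np.ones(len(p))]@R
    return o+d*((z-o[2])/d[:,2])[:,None]
def px(c,P): return cv2.projectPoints(np.float64(P).reshape(-1,1,3),c["rvec"],c["tvec"],c["mtx"],None)[0].reshape(-1,2)
def unzoom(uv,x0,y0,s): return (np.float64(uv)+.5)/s-.5+[x0,y0]
def toV(P,o,yaw):
    d=np.asarray(P)[...,:2]-o; c,s=np.cos(yaw),np.sin(yaw); return np.stack([d[...,0]*c+d[...,1]*s,-d[...,0]*s+d[...,1]*c],-1)
def knob(c,roi):
    y0,y1,x0,x1=roi; m=(c["img"][y0:y1,x0:x1].max(2)<14).astype(np.uint8)
    return m
E
python3 - <<'E'
from h import *
c=dict(np.load("top0.npz"));s=dict(np.load("scene0.npz"))
P=ray(c,unzoom([(118,92),(360,82),(382,393),(138,411)],245,220,5),.12)
print(P.round(4)); o=P.mean(0)[:2]
f=P[0]+P[1]-P[2]-P[3]; l=P[0]+P[3]-P[1]-P[2]
print(o,np.degrees(np.arctan2(f[1],f[0])),np.degrees(np.arctan2(-l[0],l[1])),np.linalg.norm(f)/2,np.linalg.norm(l)/2)
# scene corners
Q=ray(s,unzoom([(110,121),(326,124),(325,358),(90,346)],305,190,5),.12) 
print(Q.round(4),Q.mean(0))
yaw=np.arctan2(f[1],f[0])
S=ray(c,unzoom([(211,92),(216,180),(221,222),(229,385),(261,108),(272,268),(277,308),(281,402)],245,220,5),.128)
print((toV(S,o,yaw)*1e3).round(1))
K=ray(c,unzoom([(153,310)],245,220,5),.188);K2=ray(s,unzoom([(296,83)],305,190,5),.188)
print(K,K2,toV(K,o,yaw),toV(K2,o,yaw))
D=c["z_map"]; print(D[282,272:280])
for n,(cc) in (("t",c),("s",s)):
    pass
E
```

```text
[[0.5756 0.1206 0.12  ]
 [0.5774 0.0211 0.12  ]
 [0.4505 0.0145 0.12  ]
 [0.4453 0.1127 0.12  ]]
[0.5122008  0.06723158] 3.2335866773458815 2.0562379534740898 0.1288010943197288 0.09889369453648723
[[0.4525 0.0134 0.12  ]
 [0.4403 0.1136 0.12  ]
 [0.5755 0.1232 0.12  ]
 [0.5832 0.0206 0.12  ]] [0.51284457 0.06768184 0.12      ]
[[ 61.8  10.9]
 [ 25.6  11.2]
 [  8.4  10.3]
 [-57.1  11.3]
 [ 53.6  -8.9]
 [-11.8  -9. ]
 [-28.   -9.9]
 [-65.5  -8.9]]
[[0.47999406 0.09880683 0.188     ]] [[0.47790059 0.09755225 0.188     ]] [[-0.0303744   0.03334166]] [[-0.03253531  0.03220717]]
[0.9437372  0.94629294 0.9440022  0.9459521  0.9466473  0.9444558
 0.94489163 0.9476462 ]
```

```bash
cat >> h.py <<'E'
from scipy.spatial.transform import Rotation as Ro
O=np.array([.5125,.068]); YAW=np.radians(3.1)
def toW(v): c,s=np.cos(YAW),np.sin(YAW); return O+np.array([v[0]*c-v[1]*s,v[0]*s+v[1]*c])
def kz(x,y): return .02+np.sqrt(.175**2-x*x-y*y)
def knobof(rx,ry,h=.104):  # rod position at height above pivot -> knob in valve
    d=np.array([rx,ry,h]); return d/np.linalg.norm(d)*.175
def st():
    from rig import telemetry
    s=telemetry.sense(); R=Ro.from_rotvec(s["eef_rot"]); return s,R
def need(g,yaw=None):
    "tool shift in cm to get TCP to g (world)"
    s,R=st(); print("t",round(s["clock"],2),"tcp",s["tcp_pos"].round(4),"F",s["ft_force"].round(1),"w",round(s["gripper_width"]*1e3,1))
    print("shift cm",(R.inv().apply(np.asarray(g)-s["tcp_pos"])*100).round(2)); 
    M=R.as_matrix(); print("toolx",M[:,0].round(3),"tooly",M[:,1].round(3),"toolz",M[:,2].round(3))
    gp=s["tcp_pos"]-.019*M[:,2]; print("grasp pt in valve mm",(toV(gp,O,YAW)*1e3).round(1),"z",(gp[2]*1e3).round(1))
E
python3 - <<'E'
from h import *
need([.479,.0982,.24])
s,R=st()
for sg in(1,-1):
    T=np.c_[[-sg*np.cos(YAW),-sg*np.sin(YAW),0],[-sg*np.sin(YAW),sg*np.cos(YAW),0],[0,0,-1]]
    T=np.c_[[sg*np.cos(YAW),sg*np.sin(YAW),0],[sg*np.sin(YAW),-sg*np.cos(YAW),0],[0,0,-1]]
    print(np.degrees((R.inv()*Ro.from_matrix(T)).as_rotvec()).round(1))
print([ (knobof(*a)*1e3).round(1) for a in((.017,.02),(.017,0),(-.02,0),(-.02,-.02))])
E
```

```text
t 0.1 tcp [0.1623 0.6034 0.2141] F [ 0.1  0.2 -0.1] w 95.4
shift cm [-43.71 -40.56  -2.55]
toolx [-0.966  0.26   0.   ] tooly [ 0.26   0.966 -0.001] toolz [-0.    -0.001 -1.   ]
grasp pt in valve mm [-320.8  553.5] z 233.1
[-0.000e+00  1.000e-01  1.618e+02]
[ -0.1  -0.  -18.2]
[array([ 27.7,  32.6, 169.7]), array([ 28.2,   0. , 172.7]), array([-33. ,   0. , 171.9]), array([-32.5, -32.5, 168.9])]
```

>>> jog_arm(
  series=[
    [[0,0,0,-2,-2,-2,6.5],[0,0,0,-3.5,-3.25,-0.5,6.5],[0,0,0,-3.5,-3.25,0,6.5],[0,0,0,-3.5,-3.25,0,6.5],[0,0,0,-3.5,-3.25,0,6.5],[0,0,0,-3.5,-3.25,0,6.5],[0,0,0,-3.5,-3.25,0,6.5],[0,0,0,-3.5,-3.25,0,6.5],[0,0,0,-3.5,-3.25,0,6.5],[0,0,0,-3.5,-3.25,0,6.5]],
  ],
  squeeze=15,
)

```text
clock: 1.1
tcp_pos: [0.4052, 0.213, 0.2396]
eef_rot: [0.411, 3.115, 0.0]
ft_force: [0.6, 0.6, -0.1]
gripper_width: 0.0649
```

>>> jog_arm(
  series=[
    [[0,0,0,-3.5,-3.25,0,6.5],[0,0,0,-3.5,-3.25,0,6.5],[0,0,-6,0,0,0,6.5],[0,0,-6,0,0,0,6.5],[0,0,-6.2,0,0,0,6.5],[0,0,0,0,0,0,6.5],[0,0,0,0,0,0,6.5]],
  ],
)

```text
clock: 1.8
tcp_pos: [0.4553, 0.1338, 0.2395]
eef_rot: [0.081, -3.14, -0.0]
ft_force: [0.1, 0.3, 0.0]
gripper_width: 0.0648
```

```bash
python3 -c "
from h import *
need([.479,.0982,.24])"
```

```text
t 1.8 tcp [0.4553 0.1338 0.2395] F [0.1 0.3 0. ] w 64.8
shift cm [-2.18 -3.68 -0.05]
toolx [-0.999 -0.052  0.   ] tooly [-0.052  0.999  0.   ] toolz [-0.  0. -1.]
grasp pt in valve mm [-53.6  68.8] z 258.5
```

>>> jog_arm(
  series=[
    [[0,0,0,-1.1,-1.85,0,6.5],[0,0,0,-1.1,-1.85,0,6.5],[0,0,0,0,0,0,6.5],[0,0,0,0,0,0,6.5]],
  ],
)

```text
clock: 2.2
tcp_pos: [0.4791, 0.0981, 0.2395]
eef_rot: [0.082, -3.14, -0.0]
ft_force: [0.3, -0.3, -0.1]
gripper_width: 0.065
```

```bash
python3 - <<'E'
from h import *
from rig import optics
need([.479,.0982,.17])
c=optics.capture("scene"); i=c["img"][160:300,285:425]
cv2.imwrite("pics/s1.png",cv2.convertScaleAbs(cv2.resize(i,None,fx=4,fy=4),alpha=2))
E
```

```text
t 2.2 tcp [0.4791 0.0981 0.2395] F [ 0.3 -0.3 -0.1] w 65.0
shift cm [0.01 0.01 6.95]
toolx [-0.999 -0.052  0.   ] tooly [-0.052  0.999  0.   ] toolz [-0.  0. -1.]
grasp pt in valve mm [-31.7  31.9] z 258.5
```

View pics/s1.png

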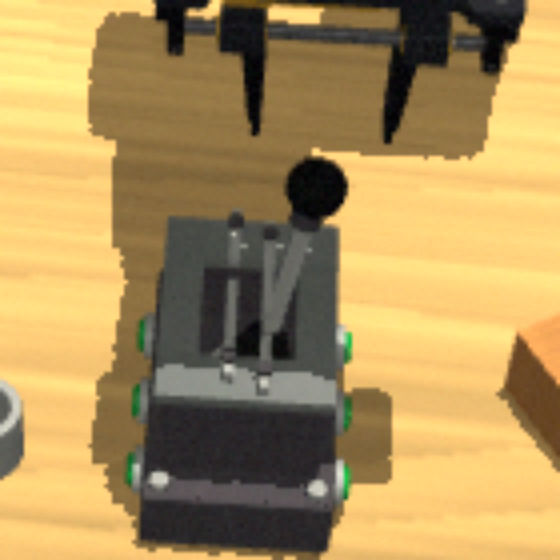

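The open fingers, at (255,130) and (392,140), straddle the knob at (316,188). I'll descend and grip.

>>> jog_arm(
  series=[
    [[0,0,0,0,0,2.5,6.5],[0,0,0,0,0,2.5,6.5],[0,0,0,0,0,1.95,6.5],[0,0,0,0,0,0,6.5],[0,0,0,0,0,0,2.5],[0,0,0,0,0,0,2.5],[0,0,0,0,0,0,2.5],[0,0,0,0,0,0,2.5],[0,0,0,0,0,0,2.5]],
  ],
  squeeze=15,
)

```text
clock: 3.15
tcp_pos: [0.4795, 0.0982, 0.1706]
eef_rot: [-0.086, 3.14, 0.0]
ft_force: [-1.3, 0.8, 3.0]
gripper_width: 0.0333
```

```bash
python3 -c "
from h import *
need([.479,.0982,.17])"
```

```text
t 3.15 tcp [0.4795 0.0982 0.1706] F [-1.3  0.8  3. ] w 33.3
shift cm [0.05 0.01 0.06]
toolx [-0.999 -0.055 -0.001] tooly [-0.055  0.999  0.   ] toolz [ 0.001  0.    -1.   ]
grasp pt in valve mm [-31.3  31.9] z 189.6
```

>>> jog_arm(
  series=[
    [[0,0,0,-0.6,0,-0.1,2.5],[0,0,0,-0.6,0,-0.1,2.5],[0,0,0,-0.6,0,-0.05,2.5],[0,0,0,-0.6,0,-0.05,2.5],[0,0,0,-0.6,0,0,2.5],[0,0,0,-0.6,0,0,2.5],[0,0,0,-0.6,0,0.05,2.5],[0,0,0,-0.6,0,0.05,2.5],[0,0,0,-0.6,0,0.08,2.5],[0,0,0,-0.5,0,0.08,2.5]],
  ],
)

```text
clock: 4.15
tcp_pos: [0.5393, 0.1014, 0.1707]
eef_rot: [-0.086, 3.139, 0.0]
ft_force: [0.2, 2.3, 6.0]
gripper_width: 0.0332
```

```bash
python3 - <<'E'
from h import *
from rig import optics
need([.479,.0982,.17])
c=optics.capture("scene"); i=c["img"][160:300,285:425]
cv2.imwrite("pics/s2.png",cv2.convertScaleAbs(cv2.resize(i,None,fx=4,fy=4),alpha=2))
E
```

```text
t 4.15 tcp [0.5393 0.1014 0.1707] F [0.2 2.3 6. ] w 33.2
shift cm [6.04 0.01 0.06]
toolx [-0.998 -0.055 -0.001] tooly [-0.055  0.998  0.   ] toolz [ 0.001  0.    -1.   ]
grasp pt in valve mm [28.6 31.9] z 189.7
```

View pics/s2.png

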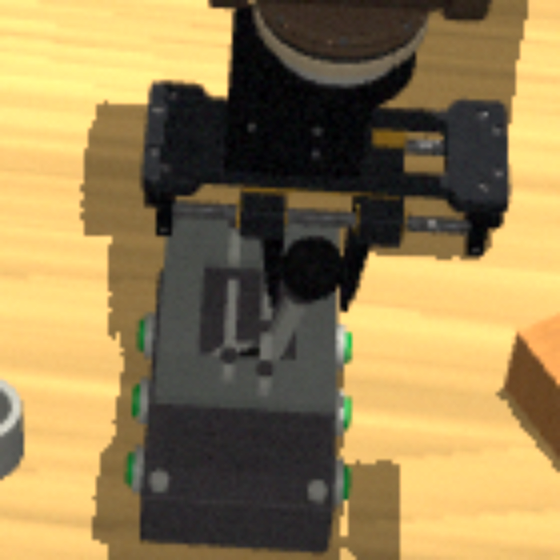

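>>> jog_arm(
  series=[
    [[0,0,0,0,-0.2,-0.05,2.5],[0,0,0,0,-0.2,-0.05,2.5],[0,0,0,0,-0.2,-0.03,2.5],[0,0,0,0,-0.2,-0.03,2.5],[0,0,0,0,0,0,2.5]],
  ],
)

```text
clock: 4.7
tcp_pos: [0.5386, 0.0931, 0.1721]
eef_rot: [0.086, -3.14, -0.0]
ft_force: [0.2, 2.8, 1.6]
gripper_width: 0.0329
```

```bash
python3 -c "
from h import *
need([.479,.0982,.17])"
```

```text
t 4.7 tcp [0.5386 0.0931 0.1721] F [0.2 2.8 1.6] w 32.9
shift cm [5.92 0.84 0.21]
toolx [-0.999 -0.055  0.   ] tooly [-0.055  0.999  0.   ] toolz [-0.  0. -1.]
grasp pt in valve mm [27.4 23.6] z 191.1
```

>>> jog_arm(
  series=[
    [[0,0,0,0,-0.3,-0.05,2.5],[0,0,0,0,-0.3,-0.05,2.5],[0,0,0,0,-0.3,-0.05,2.5],[0,0,0,0,-0.3,-0.05,2.5],[0,0,0,0,-0.3,-0.03,2.5],[0,0,0,0,-0.3,-0.02,2.5],[0,0,0,0,-0.3,0,2.5],[0,0,0,0,-0.25,0,2.5],[0,0,0,0,0,0,2.5]],
  ],
)

```text
clock: 5.6
tcp_pos: [0.5399, 0.0694, 0.1745]
eef_rot: [0.086, -3.14, 0.0]
ft_force: [-0.9, 2.7, 2.0]
gripper_width: 0.0329
```

```bash
python3 - <<'E'
from h import *
from rig import optics
need([.479,.0982,.17])
c=optics.capture("scene"); i=c["img"][160:300,285:425]
cv2.imwrite("pics/s3.png",cv2.convertScaleAbs(cv2.resize(i,None,fx=4,fy=4),alpha=2))
E
```

```text
t 5.6 tcp [0.5399 0.0694 0.1745] F [-0.9  2.7  2. ] w 32.9
shift cm [5.92 3.2  0.45]
toolx [-0.999 -0.055  0.   ] tooly [-0.055  0.999 -0.   ] toolz [-0. -0. -1.]
grasp pt in valve mm [27.4 -0. ] z 193.5
```

View pics/s3.png

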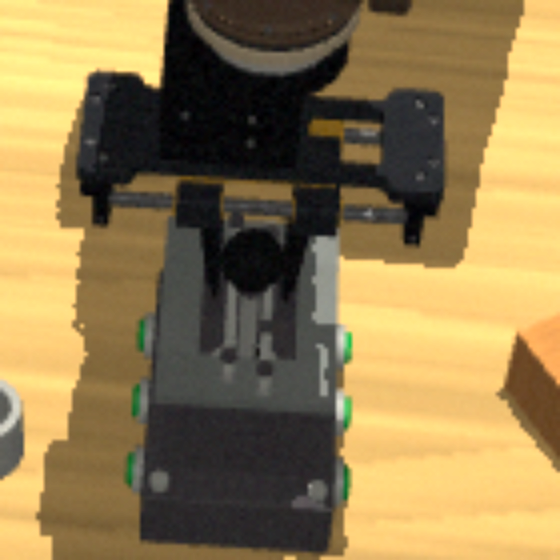

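The knob is at (252,260), between the strips in the middle lane. Now I'll pull it to the near end.

>>> jog_arm(
  series=[
    [[0,0,0,0.7,0,-0.07,2.5],[0,0,0,0.7,0,-0.06,2.5],[0,0,0,0.7,0,-0.04,2.5],[0,0,0,0.7,0,0,2.5],[0,0,0,0.7,0,0.02,2.5],[0,0,0,0.7,0,0.04,2.5],[0,0,0,0.7,0,0.06,2.5],[0,0,0,0.7,0,0.08,2.5],[0,0,0,0.7,0,0.11,2.5],[0,0,0,0.7,0,0.14,2.5]],
  ],
)

```text
clock: 6.65
tcp_pos: [0.4694, 0.066, 0.1715]
eef_rot: [0.086, -3.14, -0.0]
ft_force: [2.7, -1.1, -6.0]
gripper_width: 0.0332
```

```bash
python3 -c "
from h import *
need([.479,.0982,.17]);print(kz(-.043,0))"
```

```text
t 6.65 tcp [0.4694 0.066  0.1715] F [ 2.7 -1.1 -6. ] w 33.2
shift cm [-1.13  3.17  0.15]
toolx [-0.998 -0.055  0.   ] tooly [-0.055  0.998  0.   ] toolz [-0.  0. -1.]
grasp pt in valve mm [-43.1   0.3] z 190.5
0.18963490206912018
```

Continue to the end stop.

>>> jog_arm(
  series=[
    [[0,0,0,0.4,0,0.18,2.5],[0,0,0,0.4,0,0.15,2.5],[0,0,0,0.2,0,0.08,2.5],[0,0,0,0,0,0,2.5]],
  ],
)

```text
clock: 7.05
tcp_pos: [0.4612, 0.0655, 0.1687]
eef_rot: [-0.086, 3.137, 0.0]
ft_force: [2.5, 0.3, 8.2]
gripper_width: 0.0336
```

```bash
python3 - <<'E'
from h import *
from rig import optics
need([.479,.0982,.17])
for n in("scene","top"):
    c=optics.capture(n); np.savez(n+"4.npz",**c)
    y0,x0=(160,285) if n=="scene" else (215,235)
    i=c["img"][y0:y0+120,x0:x0+120]
    cv2.imwrite(f"pics/{n}4.png",cv2.convertScaleAbs(cv2.resize(i,None,fx=4,fy=4),alpha=2))
    p=px(c,[list(toW((-.053,0)))+[.1868]]);print(n,(p-[x0,y0])*4)
E
```

```text
t 7.05 tcp [0.4612 0.0655 0.1687] F [2.5 0.3 8.2] w 33.6
shift cm [-1.96  3.17 -0.12]
toolx [-0.998 -0.055 -0.004] tooly [-0.055  0.998 -0.   ] toolz [ 0.004  0.    -1.   ]
grasp pt in valve mm [-51.5   0.3] z 187.7
scene [[259.62746065 155.83223301]]
top [[232.61371758 308.47526796]]
```

View pics/scene4.png

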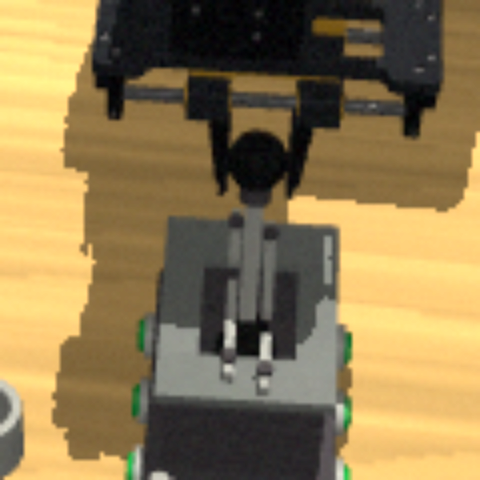

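View pics/top4.png

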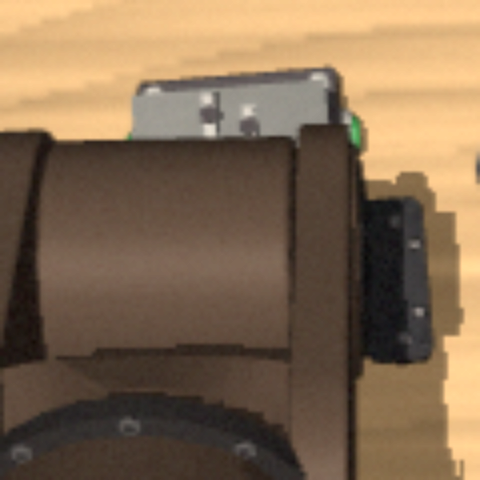

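The scene view shows the knob at (257,160), close to the full-home prediction of (260,156). I'll press lightly to feel the stop, then dwell.

>>> jog_arm(
  series=[
    [[0,0,0,0.2,0,0,2.5],[0,0,0,0.2,0,0.05,2.5],[0,0,0,0,0,0,2.5],[0,0,0,0,0,0,2.5],[0,0,0,0,0,0,2.5],[0,0,0,0,0,0,2.5],[0,0,0,0,0,0,2.5],[0,0,0,0,0,0,2.5],[0,0,0,0,0,0,2.5],[0,0,0,0,0,0,2.5]],
  ],
)

```text
clock: 8.15
tcp_pos: [0.4594, 0.0653, 0.1685]
eef_rot: [-0.086, 3.132, 0.0]
ft_force: [12.0, 1.5, 2.4]
gripper_width: 0.0333
```

>>> jog_arm(
  series=[
    [[0,0,0,0,0,0,2.5],[0,0,0,0,0,0,2.5],[0,0,0,0,0,0,2.5],[0,0,0,0,0,0,2.5],[0,0,0,0,0,0,2.5]],
  ],
)

```text
clock: 8.65
tcp_pos: [0.4594, 0.0653, 0.1685]
eef_rot: [-0.086, 3.132, 0.0]
ft_force: [12.2, 0.6, 2.6]
gripper_width: 0.0332
```

```bash
python3 - <<'E'
from h import *
from rig import optics
need([.479,.0982,.17])
n="scene"
c=optics.capture(n); y0,x0=(160,285)
i=c["img"][y0:y0+120,x0:x0+120]
cv2.imwrite(f"pics/{n}5.png",cv2.convertScaleAbs(cv2.resize(i,None,fx=4,fy=4),alpha=2))
E
```

```text
t 8.65 tcp [0.4594 0.0653 0.1685] F [12.2  0.6  2.6] w 33.2
shift cm [-2.14  3.18 -0.13]
toolx [-0.998 -0.055 -0.008] tooly [-0.055  0.998 -0.   ] toolz [ 0.008  0.    -1.   ]
grasp pt in valve mm [-53.4   0.2] z 187.5
```

View pics/scene5.png

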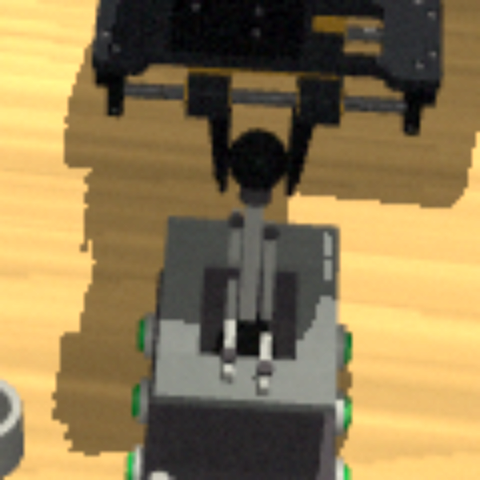

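The 12 N stop at x = -53.4 matches full home, and the lever has been held there for over 1.4 s. Next I'll move to the right strip's opening (knob x about -33) and cross.

>>> jog_arm(
  series=[
    [[0,0,0,-0.4,0,-0.1,2.5],[0,0,0,-0.5,0,-0.12,2.5],[0,0,0,-0.5,0,-0.1,2.5],[0,0,0,-0.5,0,-0.1,2.5],[0,0,0,-0.3,0,-0.06,2.5],[0,0,0,0,0,0,2.5]],
  ],
)

```text
clock: 9.3
tcp_pos: [0.4783, 0.0665, 0.1727]
eef_rot: [-0.086, 3.14, 0.0]
ft_force: [-1.2, -0.4, 9.8]
gripper_width: 0.0332
```

>>> jog_arm(
  series=[
    [[0,0,0,0,-0.2,0,2.5],[0,0,0,0,-0.2,0,2.5],[0,0,0,0,-0.2,0,2.5],[0,0,0,0,-0.2,0,2.5],[0,0,0,0,0,0,2.5]],
  ],
)

```text
clock: 9.8
tcp_pos: [0.4784, 0.0585, 0.1721]
eef_rot: [0.086, -3.14, -0.001]
ft_force: [-1.4, 2.4, 4.5]
gripper_width: 0.033
```

```bash
python3 -c "
from h import *
need([.479,.0982,.17])"
```

```text
t 9.8 tcp [0.4784 0.0585 0.1721] F [-1.4  2.4  4.5] w 33.0
shift cm [-0.28  3.97  0.21]
toolx [-0.999 -0.055  0.   ] tooly [-0.055  0.999  0.   ] toolz [-0.  0. -1.]
grasp pt in valve mm [-34.6  -7.7] z 191.1
```

>>> jog_arm(
  series=[
    [[0,0,0,0,-0.3,0.0,2.5],[0,0,0,0,-0.3,0.0,2.5],[0,0,0,0,-0.3,0.03,2.5],[0,0,0,0,-0.3,0.04,2.5],[0,0,0,0,-0.3,0.05,2.5],[0,0,0,0,-0.3,0.05,2.5],[0,0,0,0,-0.3,0.05,2.5],[0,0,0,0,-0.4,0.06,2.5],[0,0,0,0,0,0,2.5]],
  ],
)

```text
clock: 10.7
tcp_pos: [0.4799, 0.033, 0.1691]
eef_rot: [0.086, -3.14, 0.0]
ft_force: [-0.6, 1.2, -0.0]
gripper_width: 0.0329
```

```bash
python3 - <<'E'
from h import *
from rig import optics
need([.479,.0982,.17])
n="scene"
c=optics.capture(n); y0,x0=(160,265)
i=c["img"][y0:y0+120,x0:x0+140]
cv2.imwrite(f"pics/{n}6.png",cv2.convertScaleAbs(cv2.resize(i,None,fx=4,fy=4),alpha=2))
E
```

```text
t 10.7 tcp [0.4799 0.033  0.1691] F [-0.6  1.2 -0. ] w 32.9
shift cm [-0.27  6.52 -0.09]
toolx [-0.999 -0.055  0.   ] tooly [-0.055  0.999 -0.   ] toolz [-0. -0. -1.]
grasp pt in valve mm [-34.4 -33.2] z 188.1
```

View pics/scene6.png

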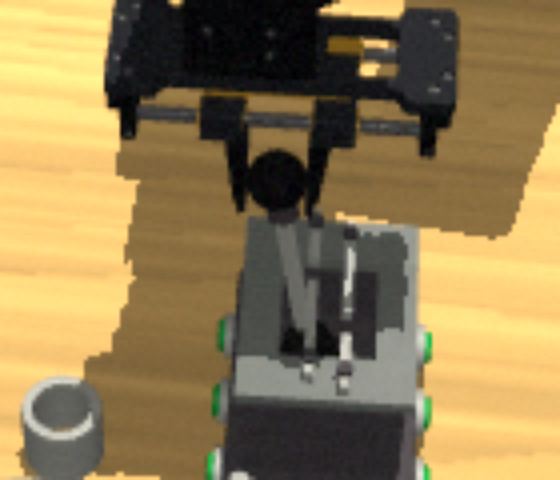

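The knob is at (276,180) and the rod is right of the right strip, so it has crossed. Now I'll push out to the far end.

>>> jog_arm(
  series=[
    [[0,0,0,-0.7,0,-0.13,2.5],[0,0,0,-0.7,0,-0.12,2.5],[0,0,0,-0.7,0,-0.08,2.5],[0,0,0,-0.7,0,-0.06,2.5],[0,0,0,-0.7,0,-0.02,2.5],[0,0,0,-0.7,0,0.02,2.5],[0,0,0,-0.7,0,0.05,2.5],[0,0,0,-0.7,0,0.09,2.5],[0,0,0,-0.7,0,0.12,2.5],[0,0,0,-0.7,0,0.15,2.5]],
  ],
)

```text
clock: 11.75
tcp_pos: [0.5508, 0.0373, 0.1693]
eef_rot: [-0.086, 3.139, -0.0]
ft_force: [-1.2, 1.1, 0.2]
gripper_width: 0.0329
```

>>> jog_arm(
  series=[
    [[0,0,0,-0.5,0,0.13,2.5],[0,0,0,-0.5,0,0.14,2.5],[0,0,0,-0.4,0,0.12,2.5],[0,0,0,-0.2,0,0.08,2.5],[0,0,0,-0.1,0,0.03,2.5],[0,0,0,0,0,0,2.5],[0,0,0,0,0,0,2.5]],
  ],
)

```text
clock: 12.45
tcp_pos: [0.5663, 0.0381, 0.1648]
eef_rot: [0.086, -3.14, 0.0]
ft_force: [-6.6, -0.7, 11.0]
gripper_width: 0.0332
```

```bash
python3 - <<'E'
from h import *
from rig import optics
need([.479,.0982,.17])
n="scene"
c=optics.capture(n); y0,x0=(180,265)
i=c["img"][y0:y0+120,x0:x0+140]
cv2.imwrite(f"pics/{n}7.png",cv2.convertScaleAbs(cv2.resize(i,None,fx=4,fy=4),alpha=2))
print((px(c,[list(toW((.052,-.033)))+[.1838]])-[x0,y0])*4)
E
```

```text
t 12.45 tcp [0.5663 0.0381 0.1648] F [-6.6 -0.7 11. ] w 33.2
shift cm [ 8.39  6.48 -0.51]
toolx [-0.998 -0.055  0.001] tooly [-0.055  0.998 -0.   ] toolz [-0.001 -0.    -1.   ]
grasp pt in valve mm [ 52.1 -32.7] z 183.8
[[268.71628913 221.74850817]]
```

View pics/scene7.png

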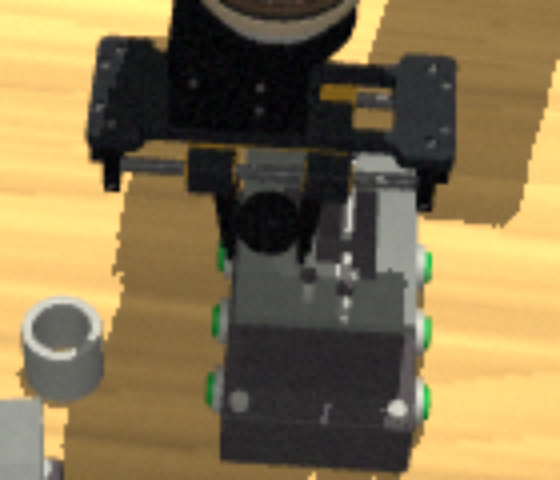

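The knob at (268,222) matches the full-home prediction. I'll let go and lift straight up.

>>> jog_arm(
  series=[
    [[0,0,0,0,0,0,6.5],[0,0,0,0,0,0,6.5],[0,0,0,0,0,0,6.5],[0,0,0,0,0,0,6.5],[0,0,0,0,0,-1.5,6.5],[0,0,0,0,0,-3,6.5],[0,0,0,0,0,-3,6.5],[0,0,0,0,0,-3,6.5],[0,0,0,0,0,0,6.5]],
  ],
)

```text
clock: 13.4
tcp_pos: [0.5681, 0.0383, 0.2727]
eef_rot: [-0.086, 3.134, -0.001]
ft_force: [-0.7, -0.4, -0.0]
gripper_width: 0.065
```

```bash
python3 - <<'E'
from h import *
from rig import optics
need([.479,.0982,.17])
n="scene"
c=optics.capture(n); y0,x0=(150,215)
i=c["img"][y0:y0+150,x0:x0+200]
cv2.imwrite(f"pics/{n}8.png",cv2.convertScaleAbs(cv2.resize(i,None,fx=4,fy=4),alpha=2))
print((px(c,[list(toW((.052,-.033)))+[.1838],list(toW((.043,-.033)))+[.1874]])-[x0,y0])*4)
E
```

```text
t 13.4 tcp [0.5681 0.0383 0.2727] F [-0.7 -0.4 -0. ] w 65.0
shift cm [ 8.63  6.48 10.21]
toolx [-0.998 -0.055 -0.006] tooly [-0.055  0.998 -0.001] toolz [ 0.006 -0.    -1.   ]
grasp pt in valve mm [ 53.7 -32.7] z 291.7
[[468.71628913 341.74850817]
 [469.96068847 324.33164897]]
```

View pics/scene8.png

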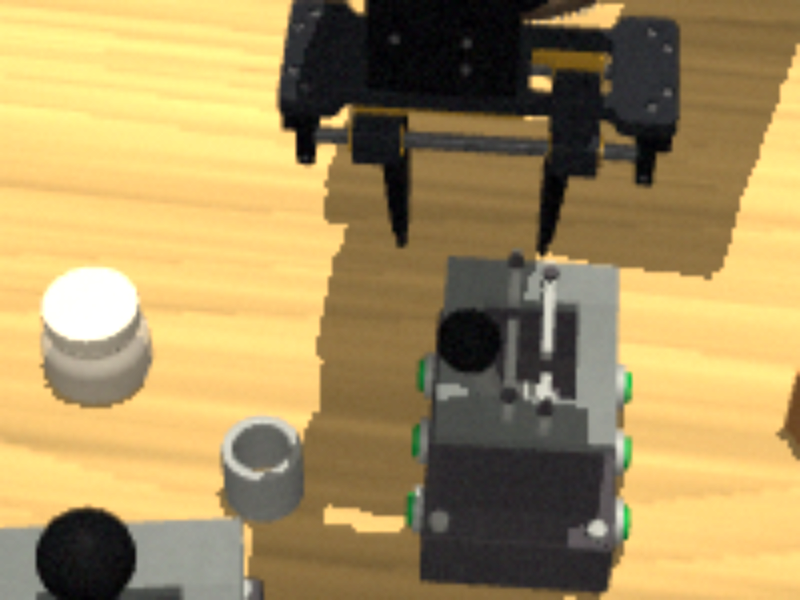

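The knob at (469,340) is at the fully home position, predicted (469,342). The gripper is clear of it and the bystanders stand as they were. Handing in.

```bash
python3 -c "
from rig import finish_job
print(finish_job())"
```

```text
the job is handed in; nothing more can be done
None
```

The lever has been worked through the gate and released in the right lane at the far end. The job was handed in at about 13.5 s on the robot's clock; `finish_job()` gives no verdict.

- **Left opening:** I read it from the top camera at about x = +17 mm. The lever crossed there with only 2–3 N of drag.
- **Middle lane, near end:** The stop was felt at 12 N, with the knob at x ≈ -53, y ≈ 0 mm. It was held there for at least 1.4 s.
- **Right opening:** I read it at about x = -20 mm. The lever crossed there with about 2 N.
- **Right lane, far end:** The push back from this stop was less distinct, 6.6 N along x plus 11 N upward. The gripper read x ≈ +52, y ≈ -33 mm, which is fully home.

After release, the last picture shows the knob within about half a camera pixel of the predicted home position. The fingers are clear of it, and the wrist force is about zero. The bush and tub look untouched. The carton is only just in that frame, and I did not measure it, but the arm never went near it. No checks failed or disagreed.

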